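# Hang the parts pail on the weighing stand

### The job

Swing the parts pail's flat-lying bail fully upright while the pail stands on the bench, then lift the pail by its bail and hang it on the weighing stand, the bail wire seated in the notches at the back of both prongs and the wooden tube between them. The scale is delicate: set the pail on it gently, feeling for the prongs, never dropping or pushing it down hard, and let go only once the hook carries it, so that it hangs still. Keep the pail upright throughout and leave the other things on the bench alone.

Things in the scene. Friction and masses are not known exactly. Their poses are not given: they have to be found in the camera images.
- pail: Small open steel pail with motor parts in it, 80 mm tall, outer radius 36 mm at the foot, 46 mm at the rim, about 0.35 to 0.55 kg. Origin: centre of its underside, z up. The bail's hinge runs along the pail's y axis through the ears, 70 mm above the origin. At the start the bail lies flat and level, reaching out to the pail's -x side.
- bail (a joint): Angle of the bail: 0 lying flat towards the pail's -x, 1.57 upright, 3.14 flat towards +x. It turns almost freely and falls back flat if let go before it stands upright.
- bail_grip (a point): Middle of the bail's crossbar, on its axis, 105 mm from the hinge line, 52 mm clear of the rim when flat. Bail: 6 mm steel wire bent square; the straight crossbar runs 108 mm along the pail's y axis. Its middle 40 mm carries a wooden tube 14 mm thick that spins freely on the wire: it can be held firmly while the bail swings. Bail upright: 175 mm above the pail's underside, 95 above its rim.
- stand: Weighing stand, fixed: steel foot 130 x 130 x 14 mm with a telescopic mast, 38 mm thick at most. Origin: underside of the foot on the mast's axis, z up. At the mast's top a twin hook reaches to the stand's -x: a crossbar 34 mm out carries two level prongs of 8 mm round bar along x at y = -36 and +36 mm. Nothing is higher than 25 mm above a wire in the notches.
- under_notch (a point): Point on the bench straight below the middle of the notches: 93 mm out from the mast, midway between the prongs. The mast is clamped at a height that differs each time and is NOT measured: a wire lying in the unloaded notches has its axis 210 to 255 mm above this point, so feel for it. In the notches the wire's axis may lie 87 to 98 mm out from the mast.
- under_tips (a point): Point on the bench straight below the middle between the prong tips, 146 mm out from the mast. Side of a prong: back at 80 mm out, notch floor to 98 mm, 5 mm step up to 104, run rising 3 mm more to 135, upturned tip at 146, 22 mm above the notch floor. Coming from the front with the wire 280 to 285 mm above the bench, it clears the tips and the pail's rim stays under the prongs at any mast height.
- mast_collar (a point): Point on the mast's axis at the clamp collar, 150 mm above the foot's underside (fixed; not the hook). The hook above it is sprung: after the first 1 N it sinks about 1 mm per 1.3 N, so 2 to 3 mm under the pail. The scale must not take more than 12 N from anything: dropping the pail on it or pressing on as if it were lower overloads it.
- rover: Bystander: small four-wheeled toy rover, 116 x 90 x 53 mm, origin under its centre.
- breadboard: Bystander: white breadboard 55 x 165 x 9 mm lying flat, origin under its centre.
- toy_robot: Bystander: toy robot with a white head, 55 x 76 x 80 mm, origin under its centre.
Things that resemble listed ones, but are neither listed nor needed, are in the scene too. Of the things like the pail, leave any that is green, orange or red; of the rest the larger one is meant.

How it is judged:
By the outcome, as a careful person would: the job done as asked, in the order asked, and still so for the second after the job is handed in, with the robot touching nothing.
It also fails if it takes over 72 s, if anything falls off the work surface, if the arm or the gripper's body presses on something with over 40 N, if the wrist force passes 120 N, or if a joint passes its speed limit or range.

### The arm

A 6-joint arm with a two-finger parallel gripper is mounted at the origin on the work surface. World frame = base frame: x ahead of the robot, y to its left, z up, the work surface at z = 0. Lengths are in mm, angles in degrees, forces in N, time in s.
With the tool pointing down it reaches from about 350 to 850 mm from the base axis. Payload 8.1 kg.
Tool frame: the origin (TCP) lies at the very end of the fingers, on their centre line; the grasp point (between the pads) lies 19 mm behind it; z points along the fingers, y is the direction in which the jaws open and shut (so a half turn about z gives the same grasp; the last joint's range is limited). The gripper opens to 85 mm and grips with 20 to 120 N. Pads are 22 mm wide; open, the fingers measure 114 mm over their backs; the gripper's body (76 mm by 85 mm) begins 54 mm behind the grasp point. The pads swing forward as they close: fully open they stand 13 mm farther back than shut.
Start: joints at [59.336, 7.471, 85.268, -0, 87.261, -4.893], TCP at [260.851, 540.335, 231.292] pointing down, gripper open.
Joint ranges: [-169.43, 169.43], [-51.17, 129.36], [1.28, 143.12], [-76.62, 256.62], [0, 156.53], [-152.29, 152.29]. Speed limits (degrees/s): [136.94, 136.94, 159.86, 180, 180, 180].

### API

Orientations are given as [roll, pitch, yaw] about the fixed x, y, z axes, in that order (R = Rz(yaw) Ry(pitch) Rx(roll)).
In Python, from bench import r, eyes gives the robot as it stands. The module is installed in compiled form; this text tells all that it offers.
- The arm moves only by the tool play_rows, never from a script. Its argument "deltas" is a list of rows, each a list of 3 entries, a list of its own where there are three numbers: the shift along the tool's x, y, z in m, then the turn, a rotation vector about the tool's x, y, z in rad, then the closure, from 0 (fully open) to 1 (shut). A call has 1 to 8 rows; each row shifts and turns the pose as measured when the row begins, along the tool's axes as they then stand; what a row does not reach is not made up. A row lasts 1/8 s, in which the tool goes at most 62.5 mm and 10.7 degrees, less where a joint would pass 70% of its speed; a pose out of reach is approached as far as the arm can. A call with a gripper value outside its range is refused whole. The fingers move at their own pace and stop on an object; "force" is the grip in N (left out, the last holds). Time passes only in rows, so rows that do not move let the fingers close. It gives the time, the measured TCP pose, the force and the opening at its end, in the units of the state.
- r.sense(): the state, without advancing time (a new reading comes with each control period).
- eyes.snapshot(name): name is "side" or "top"; returns the picture (420x560x3 uint8, red, green, blue); there is no depth.
- eyes.get_calibration(name): a dict with "mtx" (3x3 intrinsics, pixels), "R" (3x3) and "t" (3): a world point X has camera coordinates R X + t. Camera axes: x right, y down, z forward; pixel columns grow to the right and rows downward; lengths in mm; the calibration is good to about 2 mm. A picture is of the moment at which its call begins. get_calibration takes no time and is no camera call.
- r.hand_in(): hands the job in, once; it reports no verdict.
The state is a dict: "time": time; "joint_pos": joint angles; "qd": joint speeds; "joint_efforts": joint torques, N m; "tool_pos": TCP position; "tcp_rot": TCP orientation; "ft_force": force on the tool from outside, world axes, zero at the start; "wrist_torque": the same for the moment, N m; "finger_gap": finger opening in mm.
Only numpy, scipy, OpenCV 4.12 (cv2) and the standard library are available. Lean on these libraries where they do the work, as an engineer would, in place of code of your own. Each camera call takes 0.05 s, during which the arm holds its last target. There are 200 camera calls.

## Working session

There is one attempt and no reset: what is moved stays moved. The work goes in short steps, Python scripts to look and compute and a tool call to move; the robot and the scene stay as the last step left them, time stands still between calls to the robot, and variables do not carry over. Pictures are saved under pics/ and viewed, about 8 in all and at most 12, crops included, and the job is handed in when it is done.

Besides the shell and the picture viewer there is one more tool, called after "Emit:" in YAML: its name, and indented under it one key for each argument. play_rows: Moves the arm, as the interface text tells. Its arguments: {"type":"object","properties":{"deltas":{"type":"array"},"force":{"type":"number"}},"required":["deltas"]}

```bash
mkdir -p pics; python3 - <<'E'
from bench import r, eyes
import cv2
for n in ("side","top"):
    im=eyes.snapshot(n); cv2.imwrite(f"pics/{n}0.png",cv2.resize(im[...,::-1],(784,588),interpolation=cv2.INTER_CUBIC)); cv2.imwrite(f"pics/raw_{n}0.png",im[...,::-1])
    c=eyes.get_calibration(n); print(n,c["mtx"].round(1).tolist(),c["R"].round(3).tolist(),c["t"].round(1).tolist())
print(r.sense())
E
```

```text
side [[478.9, 0.0, 288.9], [0.0, 478.9, 207.7], [0.0, 0.0, 1.0]] [[0.948, -0.319, 0.003], [-0.212, -0.64, -0.739], [0.238, 0.7, -0.674]] [-579.9, 196.4, 1387.5]
top [[403.7, 0.0, 276.5], [0.0, 403.7, 204.0], [0.0, 0.0, 1.0]] [[0.004, -1.0, 0.016], [-0.996, -0.006, -0.085], [0.085, -0.015, -0.996]] [-23.4, 589.2, 1223.6]
{'time': 0.1, 'joint_pos': array([ 5.93371658e+01,  7.51169034e+00,  8.53255734e+01,  8.75431812e-05,
        8.72622393e+01, -4.89304640e+00]), 'qd': array([ 0.00319131, -0.10462161, -0.20905061,  0.05291741, -0.04743626,
        0.09847517]), 'joint_efforts': array([ 9.93005597e-04, -5.70949244e+01, -5.01942909e+01, -2.63296861e-04,
        8.10649391e-03,  6.51683422e-05]), 'tool_pos': array([260.56752258, 539.89107362, 230.31557811]), 'tcp_rot': array([-1.79900867e+02, -8.57432444e-03,  1.54230201e+02]), 'ft_force': array([-0.23299647,  1.35602624, -0.59659442]), 'wrist_torque': array([-0.06336004,  0.00578834, -0.00342151]), 'finger_gap': 85.61145096006693}
```

View pics/top0.png

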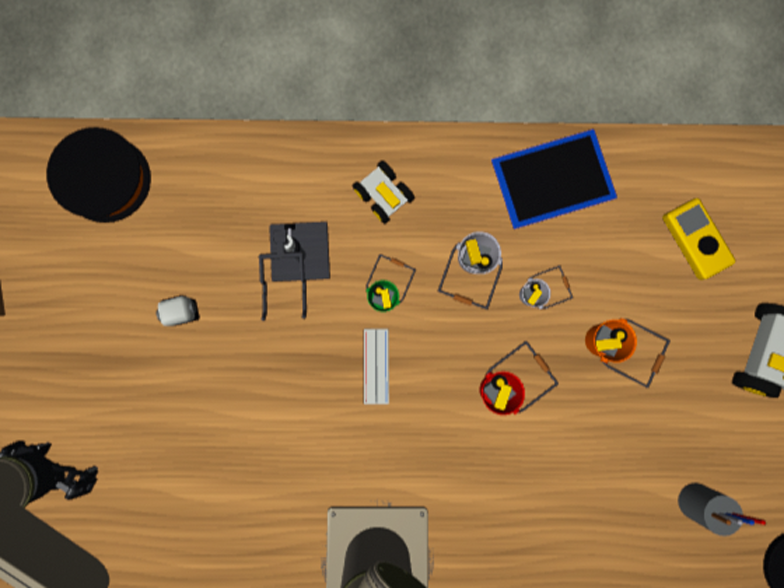

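View pics/side0.png

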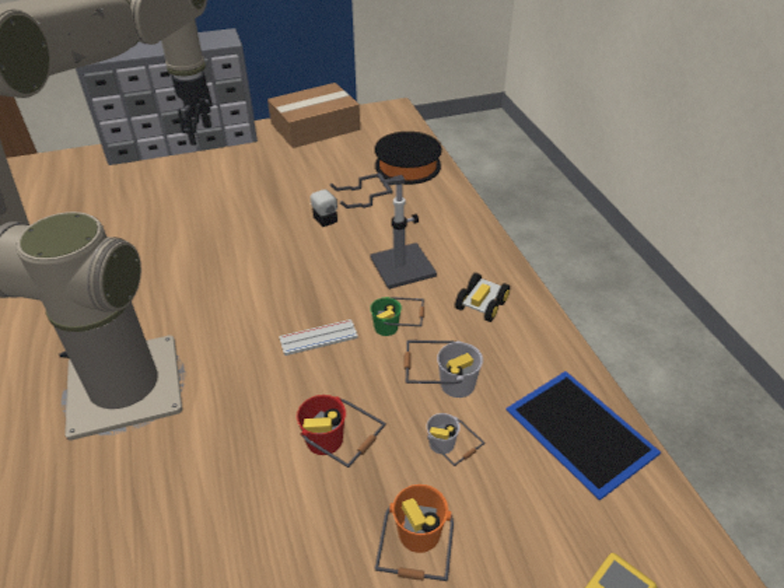

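Top view, in displayed pixels: the target is the large grey pail at (480,253), with its tube at (463,299). The small grey pail at (536,293) is a decoy. The stand foot is at (299,252) with its prongs pointing to -x, tips at (264,318) and (304,318). The toy robot at (177,310) is clear of the prongs.

```bash
cat > h.py <<'E'
import numpy as np, cv2
from bench import r, eyes
C={n:eyes.get_calibration(n) for n in("top","side")}
def ray(n,p):
    c=C[n]; d=c["R"].T@np.linalg.inv(c["mtx"])@[p[0],p[1],1]; return -c["R"].T@c["t"],d
def onz(n,p,z):
    o,d=ray(n,p); return o+d*(z-o[2])/d[2]
def proj(n,X):
    c=C[n]; q=c["mtx"]@(c["R"]@np.asarray(X,float)+c["t"]); return q[:2]/q[2]
def tri(p,q):
    A=[];b=[]
    for n,x in(("top",p),("side",q)):
        o,d=ray(n,x); d=d/np.linalg.norm(d); M=np.eye(3)-np.outer(d,d); A.append(M);b.append(M@o)
    return np.linalg.lstsq(np.vstack(A),np.hstack(b),rcond=None)[0]
E
python3 - <<'E'
from h import *
im={n:cv2.imread(f"pics/raw_{n}0.png") for n in("top","side")}
# tube: saturated orange-brown near the grey pail
def blobs(n,box,lo,hi,mina=15):
    x0,y0,x1,y1=box; hsv=cv2.cvtColor(im[n][y0:y1,x0:x1],cv2.COLOR_BGR2HSV)
    m=cv2.inRange(hsv,lo,hi); k,l,s,c=cv2.connectedComponentsWithStats(m)
    return [(s[i,4],(c[i]+[x0,y0]).round(1),s[i,:4]+[x0,y0,0,0],np.argwhere(l==i)[:,::-1]+[x0,y0]) for i in range(1,k) if s[i,4]>=mina]
for n,p in(("top",(331,214)),("side",(290,257))):
    x,y=p; print(n,"tube hsv",cv2.cvtColor(im[n][y-1:y+2,x-1:x+2],cv2.COLOR_BGR2HSV)[1].tolist(), "wood",cv2.cvtColor(im[n][y+15:y+16,x-20:x-18],cv2.COLOR_BGR2HSV).tolist())
big=lambda a,b,c,d,n:cv2.resize(im[n][b:d,a:c],None,fx=4,fy=4,interpolation=cv2.INTER_CUBIC)
cv2.imwrite("pics/c1.png",np.hstack([big(305,160,370,230,"top"),big(180,150,245,220,"top"),np.zeros((280,4,3),np.uint8),big(280,235,350,305,"side")]))
E
```

```text
top tube hsv [[13, 192, 149], [13, 190, 148], [13, 191, 143]] wood [[[16, 146, 188], [16, 148, 190]]]
side tube hsv [[13, 129, 148], [12, 128, 152], [13, 129, 134]] wood [[[15, 103, 169], [14, 104, 170]]]
```

View pics/c1.png

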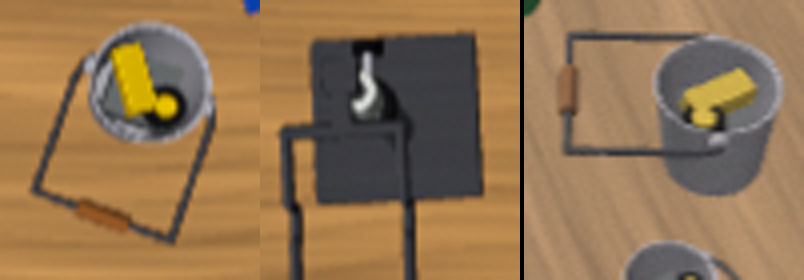

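The crop shows the target's rim at raw (342.8,180.5), its tube at (330.8,213.8) top and (291,257.3) side, and all four foot corners clearly.

```bash
python3 - <<'E'
from h import *
im={n:cv2.imread(f"pics/raw_{n}0.png") for n in("top","side")}
T=lambda x,y,o:(x/4+o[0],y/4+o[1])
P=(305,160);S=(180,150)
print("rim c",onz("top",T(151,82,P),80).round(1))
tt=T(103,215,P); print("tube z70",onz("top",tt,70).round(1),"tri",tri(tt,(291,257.25)).round(1))
a,b=onz("top",T(36,188,P),70),onz("top",T(170,241,P),70)
print("corners",a.round(1),b.round(1),"mid",((a+b)/2).round(1),"len",np.linalg.norm(a-b).round(1),"dir",np.degrees(np.arctan2(*(a-b)[1::-1])).round(1))
e,f=onz("top",T(88,65,P),70),onz("top",T(210,108,P),70); print("ears",e.round(1),f.round(1),((e+f)/2).round(1),np.degrees(np.arctan2(*(e-f)[1::-1])).round(1))
q=[onz("top",T(x,y,S),14) for x,y in((52,37),(213,34),(223,195),(58,202))]
print("foot",np.round(q,1).tolist(),"c",np.mean(q,0).round(1))
for i in range(4):
    d=q[(i+1)%4]-q[i]; print(np.linalg.norm(d).round(1),np.degrees(np.arctan2(d[1],d[0])).round(1))
big=lambda n,a,b,c,d,s:cv2.resize(im[n][b:d,a:c],None,fx=s,fy=s,interpolation=cv2.INTER_CUBIC)
A=big("top",180,150,250,235,6); B=big("side",225,115,320,210,6)
h=max(len(A),len(B)); pad=lambda X:np.vstack([X,np.zeros((h-len(X),X.shape[1],3),np.uint8)])
o=np.hstack([A*0+0,B]) if 0 else np.hstack([pad(A[:,:]),pad(B)])[:, :]
o=o[:600,:]; print(o.shape); cv2.imwrite("pics/c2.png",cv2.resize(o,None,fx=.8,fy=.8)); 
E
```

```text
rim c [ 655.9 -216.6   80. ]
tube z70 [ 557.1 -181.6   70. ] tri [ 556.9 -181.    74.2]
corners [ 577.  -131.7   70. ] [ 538.  -231.5   70. ] mid [ 557.5 -181.6   70. ] len 107.2 dir 68.6
ears [ 670.  -171.1   70. ] [ 638.  -262.7   70. ] [ 654.  -216.9   70. ] 70.8
foot [[729.7, 242.3, 14.0], [733.0, 116.1, 14.0], [605.9, 106.6, 14.0], [599.6, 234.8, 14.0]] c [667. 175.  14.]
126.2 -88.5
127.5 -175.7
128.3 92.8
130.3 3.3
(570, 990, 3)
```

View pics/c2.png

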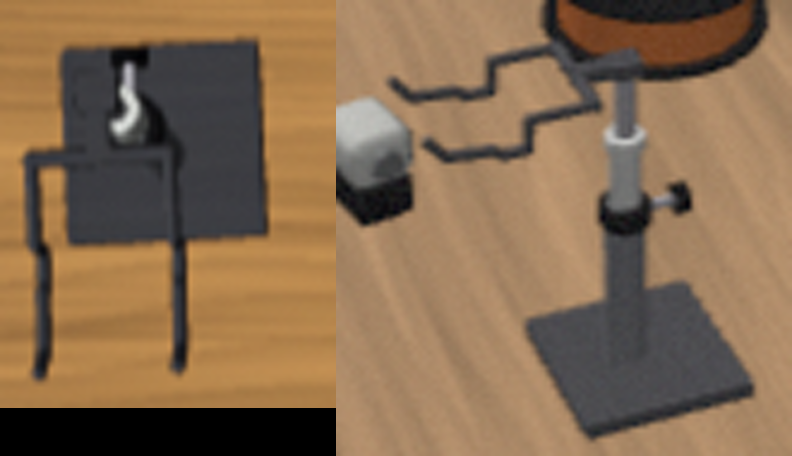

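The crop shows the twin hook. Tips are at raw top (188.3,228.5) and (217.5,227.3), and raw side (237.3,132.1) and (244.6,145.4). The collar is at side (285,160).

```bash
python3 - <<'E'
from h import *
T=lambda x,y:(x/4.8+180,y/4.8+150); D=lambda x,y:((x-336)/4.8+225,y/4.8+115)
L=tri(T(40,377),D(395,82)); R=tri(T(180,371),D(430,146)); print("tips",L.round(1),R.round(1),((L+R)/2).round(1),np.linalg.norm(L-R).round(1))
d=L-R; yaw=np.arctan2(d[1],d[0])-np.pi/2; print("yaw tips",np.degrees(yaw).round(1))
cL=tri(T(30,160),D(553,48)); cR=tri(T(172,157),D(600,105)); print("crossbar",cL.round(1),cR.round(1),((cL+cR)/2).round(1))
m=(cL+cR)/2-(L+R)/2; print("dir",np.degrees(np.arctan2(m[1],m[0])).round(1),np.linalg.norm(m[:2]))
q=[onz("side",D(*p),14) for p in((527,325),(687,284),(751,391),(590,434))]; print("foot side",np.round(q,1).tolist(),np.mean(q,0).round(1))
for i in range(4):
    e=q[(i+1)%4]-q[i]; print(np.linalg.norm(e).round(1),np.degrees(np.arctan2(e[1],e[0])).round(1))
print("collar side z150",onz("side",D(626,216),150).round(1))
for c in ((667,175),):
  for y in (3,):
    for o in(93,146,200): print(o,np.round([c[0]-o*np.cos(np.radians(y)),c[1]-o*np.sin(np.radians(y))],1))
E
```

```text
tips [508.8 201.9 259.6] [512.6 129.8 256.9] [510.7 165.9 258.3] 72.2
yaw tips 3.0
crossbar [620.  210.7 257.7] [624.9 135.5 259.7] [622.4 173.1 258.7]
dir 3.7 111.94511100319228
foot side [[599.4, 228.8, 14.0], [726.5, 237.5, 14.0], [729.1, 108.4, 14.0], [607.2, 101.0, 14.0]] [665.5 168.9  14. ]
127.3 3.9
129.1 -88.9
122.1 -176.5
128.0 93.5
collar side z150 [652.7 158.7 150. ]
93 [574.1 170.1]
146 [521.2 167.4]
200 [467.3 164.5]
```

```bash
python3 - <<'E'
from h import *
U=lambda p:((p[0]-180)*4.8,(p[1]-150)*4.8); V=lambda p:((p[0]-225)*4.8+336,(p[1]-115)*4.8)
T=lambda x,y:(x/4.8+180,y/4.8+150); D=lambda x,y:((x-336)/4.8+225,y/4.8+115)
print("knob",tri(T(129,55),D(680,197)).round(1),"whitering",tri(T(130,125),D(625,135)).round(1))
for X in((667,175),(657,174),(657,170)):
    for z in(14,150,200,240): print(X,z,"top",np.round(U(proj("top",(*X,z)))),"side",np.round(V(proj("side",(*X,z)))))
# 2 px error check: known TCP
print(C["top"]["R"].T@-C["top"]["t"])
E
```

```text
knob [698.5 178.4 141.6] whitering [650.1 165.1 211.6]
(667, 175) 14 top [164. 140.] side [638. 351.]
(667, 175) 150 top [132. 106.] side [638. 198.]
(667, 175) 200 top [118.  91.] side [639. 138.]
(667, 175) 240 top [106.  78.] side [639.  87.]
(657, 174) 14 top [165. 155.] side [625. 355.]
(657, 174) 150 top [133. 123.] side [625. 202.]
(657, 174) 200 top [119. 109.] side [625. 141.]
(657, 174) 240 top [107.  97.] side [625.  91.]
(657, 170) 14 top [171. 155.] side [627. 358.]
(657, 170) 150 top [140. 123.] side [627. 205.]
(657, 170) 200 top [126. 109.] side [627. 144.]
(657, 170) 240 top [115.  97.] side [627.  94.]
[ 4.83321547e+02 -1.22873698e+00  1.26933084e+03]
```

```bash
cat >> h.py <<'E'
from scipy.spatial.transform import Rotation as Ro
def plan(target,yaw,n,cl,pts=None,quiet=False):
    """n rows from the measured pose to target (mm) with tool down at yaw"""
    s=r.sense(); p=s["tool_pos"]; R0=Ro.from_euler("xyz",s["tcp_rot"],degrees=True); R1=Ro.from_euler("xyz",[180,0,yaw],degrees=True)
    w=(R0.inv()*R1).as_rotvec(); rows=[]
    for i in range(n):
        d=(np.asarray(target,float)-p)/n if pts is None else pts[i+1]-pts[i]
        R=R0*Ro.from_rotvec(w*i/n)
        rows.append([(R.inv().apply(d)/1000).round(4).tolist(),(w/n).round(3).tolist(),cl])
    print(str(rows).replace(" ",""))
def st():
    s=r.sense(); print(s["time"].__round__(2),s["tool_pos"].round(1),s["tcp_rot"].round(1),"F",s["ft_force"].round(2),"gap",round(float(s["finger_gap"]),1))
E
python3 - <<'E'
from h import *
plan((557,-181,180),70.1,16,0.45)
E
```

```text
[[[-0.0363,-0.0325,0.0032],[-0.0,0.0,0.092],0.45],[[-0.0391,-0.0291,0.0032],[-0.0,0.0,0.092],0.45],[[-0.0416,-0.0253,0.0032],[-0.0,0.0,0.092],0.45],[[-0.0437,-0.0214,0.0032],[-0.0,0.0,0.092],0.45],[[-0.0455,-0.0173,0.0032],[-0.0,0.0,0.092],0.45],[[-0.0469,-0.0131,0.0032],[-0.0,0.0,0.092],0.45],[[-0.0479,-0.0087,0.0032],[-0.0,0.0,0.092],0.45],[[-0.0485,-0.0043,0.0032],[-0.0,0.0,0.092],0.45],[[-0.0487,0.0002,0.0032],[-0.0,0.0,0.092],0.45],[[-0.0485,0.0046,0.0032],[-0.0,0.0,0.092],0.45],[[-0.0479,0.0091,0.0032],[-0.0,0.0,0.092],0.45],[[-0.0468,0.0134,0.0031],[-0.0,0.0,0.092],0.45],[[-0.0454,0.0176,0.0031],[-0.0,0.0,0.092],0.45],[[-0.0436,0.0217,0.0031],[-0.0,0.0,0.092],0.45],[[-0.0414,0.0256,0.0031],[-0.0,0.0,0.092],0.45],[[-0.0389,0.0293,0.0031],[-0.0,0.0,0.092],0.45]]
```

Emit:
play_rows:
  deltas:
    - [[-0.036, -0.0325, 0.003], [0, 0, 0.092], 0.45]
    - [[-0.039, -0.029, 0.003], [0, 0, 0.092], 0.45]
    - [[-0.0415, -0.025, 0.003], [0, 0, 0.092], 0.45]
    - [[-0.0435, -0.0215, 0.003], [0, 0, 0.092], 0.45]
    - [[-0.0455, -0.0175, 0.003], [0, 0, 0.092], 0.45]
    - [[-0.047, -0.013, 0.003], [0, 0, 0.092], 0.45]
    - [[-0.048, -0.0085, 0.003], [0, 0, 0.092], 0.45]
    - [[-0.0485, -0.0045, 0.003], [0, 0, 0.092], 0.45]
  force: 60

```text
time: 1.1
tool_pos: [405.9, 169.4, 202.4]
tcp_rot: [-179.7, 0.2, 111.1]
ft_force: [0.9, -0.5, -0.4]
finger_gap: 47.0
```

```bash
python3 - <<'E'
from h import *
st(); plan((557,-181,160),70.1,8,0.45)
E
```

```text
1.1 [405.9 169.4 202.4] [-179.7    0.2  111.1] F [ 0.85 -0.48 -0.45] gap 47.0
[[[-0.0476,0.0019,0.0054],[-0.001,0.001,0.089],0.45],[[-0.0473,0.0061,0.0054],[-0.001,0.001,0.089],0.45],[[-0.0466,0.0103,0.0054],[-0.001,0.001,0.089],0.45],[[-0.0455,0.0145,0.0054],[-0.001,0.001,0.089],0.45],[[-0.044,0.0185,0.0053],[-0.001,0.001,0.089],0.45],[[-0.0422,0.0223,0.0053],[-0.001,0.001,0.089],0.45],[[-0.04,0.026,0.0053],[-0.001,0.001,0.089],0.45],[[-0.0375,0.0294,0.0053],[-0.001,0.001,0.089],0.45]]
```

Emit:
play_rows:
  deltas:
    - [[-0.0475, 0.002, 0.005], [-0.001, 0.001, 0.089], 0.45]
    - [[-0.0475, 0.006, 0.005], [-0.001, 0.001, 0.089], 0.45]
    - [[-0.0465, 0.0105, 0.005], [-0.001, 0.001, 0.089], 0.45]
    - [[-0.0455, 0.0145, 0.005], [-0.001, 0.001, 0.089], 0.45]
    - [[-0.044, 0.0185, 0.005], [-0.001, 0.001, 0.089], 0.45]
    - [[-0.042, 0.0225, 0.005], [-0.001, 0.001, 0.089], 0.45]
    - [[-0.04, 0.026, 0.005], [-0.001, 0.001, 0.089], 0.45]
    - [[-0.0375, 0.0295, 0.005], [-0.001, 0.001, 0.089], 0.45]

```text
time: 2.1
tool_pos: [555.7, -194.7, 158.6]
tcp_rot: [-180.0, -0.3, 68.8]
ft_force: [-0.3, 0.2, 0.5]
finger_gap: 46.9
```

```bash
python3 - <<'E'
from h import *
st(); plan((557,-181,80),70.1,5,0.45)
ims=[]
for n,(a,b) in(("top",(300,160)),("side",(260,210))):
    im=eyes.snapshot(n)[...,::-1]; ims.append(cv2.resize(im[b:b+90,a:a+90],None,fx=4,fy=4,interpolation=cv2.INTER_CUBIC))
cv2.imwrite("pics/c3.png",np.hstack(ims))
E
```

```text
2.1 [ 555.7 -194.7  158.6] [-180.    -0.3   68.8] F [-0.25  0.17  0.55] gap 46.9
[[[0.0026,-0.0007,0.0157],[0.0,-0.001,-0.004],0.45],[[0.0026,-0.0007,0.0157],[0.0,-0.001,-0.004],0.45],[[0.0026,-0.0007,0.0157],[0.0,-0.001,-0.004],0.45],[[0.0026,-0.0007,0.0157],[0.0,-0.001,-0.004],0.45],[[0.0026,-0.0007,0.0157],[0.0,-0.001,-0.004],0.45]]
```

View pics/c3.png

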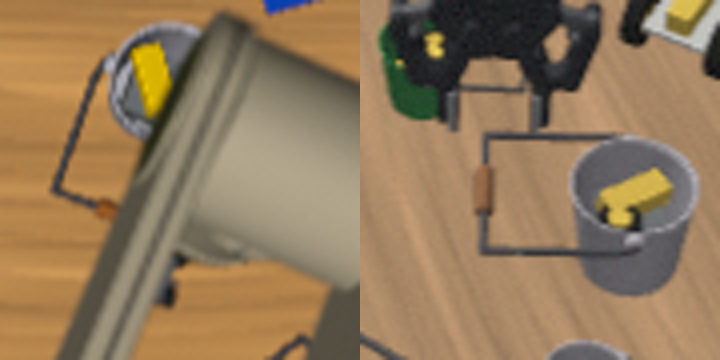

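The side crop shows the gripper upright above the bail. The fingers are at crop (452,110) and (535,110) and straddle the tube line, with the tube at (483,190). The arm hides the tube from the top camera.

Emit:
play_rows:
  deltas:
    - [[0.007, -0.002, 0.01], [0, 0, -0.01], 0.45]
    - [[0.006, -0.002, 0.016], [0, 0, -0.01], 0.45]
    - [[0, 0, 0.017], [0, 0, 0], 0.45]
    - [[0, 0, 0.017], [0, 0, 0], 0.45]
    - [[0, 0, 0.016], [0, 0, 0], 0.45]
    - [[0, 0, 0], [0, 0, 0], 0.45]

```text
time: 2.95
tool_pos: [553.9, -178.3, 73.6]
tcp_rot: [-179.7, -0.3, 70.2]
ft_force: [-0.3, -0.6, 0.1]
finger_gap: 47.3
```

```bash
python3 - <<'E'
from h import *
st(); plan((557,-181.2,51),70.1,3,0.45)
im=eyes.snapshot("side")[...,::-1]; cv2.imwrite("pics/c4.png",cv2.resize(im[210:300,250:350],None,fx=5,fy=5,interpolation=cv2.INTER_CUBIC))
E
```

```text
2.95 [ 553.9 -178.3   73.6] [-179.7   -0.3   70.2] F [-0.35 -0.57  0.09] gap 47.3
[[[-0.0006,0.0013,0.0075],[-0.002,-0.002,0.0],0.45],[[-0.0006,0.0013,0.0075],[-0.002,-0.002,0.0],0.45],[[-0.0006,0.0013,0.0075],[-0.002,-0.002,0.0],0.45]]
```

View pics/c4.png

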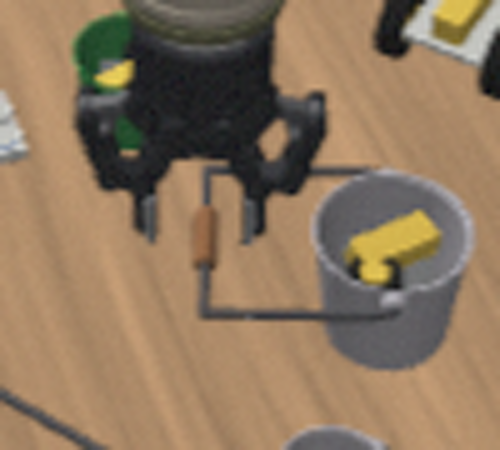

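The side crop shows the fingertips at crop (152,238) and (250,238) straddling the tube at (205,237). I'll go down and close.

Emit:
play_rows:
  deltas:
    - [[0, 0.0015, 0.008], [0, 0, 0], 0.45]
    - [[0, 0.0015, 0.008], [0, 0, 0], 0.45]
    - [[0, 0.001, 0.006], [0, 0, 0], 0.45]
    - [[0, 0, 0], [0, 0, 0], 1]
    - [[0, 0, 0], [0, 0, 0], 1]
    - [[0, 0, 0], [0, 0, 0], 1]
    - [[0, 0, 0], [0, 0, 0], 1]
  force: 40

```text
time: 3.88
tool_pos: [559.9, -180.9, 53.3]
tcp_rot: [-179.9, -0.3, 70.1]
ft_force: [-0.5, 0.2, 0.1]
finger_gap: 12.6
```

```bash
python3 - <<'E'
from h import *
st()
E
```

```text
3.88 [ 559.9 -180.9   53.3] [-179.9   -0.3   70.1] F [-0.53  0.18  0.1 ] gap 12.6
```

```bash
cat >> h.py <<'E'
START=np.array([559.9,-180.9,53.3]); PX=np.array([np.cos(np.radians(-19.9)),np.sin(np.radians(-19.9)),0])
def arc(a0,a1,n):
    s=r.sense(); R=Ro.from_euler("xyz",s["tcp_rot"],degrees=True); q=s["tool_pos"]-START; u,v=105-q@PX,q[2]
    print("angle",np.degrees(np.arctan2(v,u)).round(1),"radius",np.hypot(u,v).round(1))
    P=lambda t:START+PX*105*(1-np.cos(t))+[0,0,105*np.sin(t)]
    t=np.radians(np.linspace(a0,a1,n+1)); p=[s["tool_pos"]]+[P(x) for x in t[1:]]
    print(str([(R.inv().apply(p[i+1]-p[i])).round(1).tolist() for i in range(n)]))
E
python3 - <<'E'
from h import *
arc(0,30,8)
E
```

```text
angle -0.0 radius 105.0
[[-0.0, 0.2, -6.9], [0.0, 0.7, -6.8], [0.0, 1.1, -6.8], [0.0, 1.6, -6.7], [0.0, 2.0, -6.6], [0.0, 2.4, -6.4], [0.0, 2.8, -6.3], [0.0, 3.2, -6.1]]
```

Emit:
play_rows:
  deltas:
    - [[0, 0.0002, -0.007], [0, 0, 0], 1]
    - [[0, 0.0007, -0.007], [0, 0, 0], 1]
    - [[0, 0.001, -0.007], [0, 0, 0], 1]
    - [[0, 0.0015, -0.007], [0, 0, 0], 1]
    - [[0, 0.002, -0.0065], [0, 0, 0], 1]
    - [[0, 0.0025, -0.0065], [0, 0, 0], 1]
    - [[0, 0.003, -0.0065], [0, 0, 0], 1]
    - [[0, 0.003, -0.006], [0, 0, 0], 1]

```text
time: 4.88
tool_pos: [574.9, -186.5, 111.5]
tcp_rot: [179.9, -0.3, 70.1]
ft_force: [1.6, -0.8, -1.9]
finger_gap: 12.6
```

```bash
python3 - <<'E'
from h import *
st(); arc(28,62,8)
E
```

```text
4.88 [ 574.9 -186.5  111.5] [179.9  -0.3  70.1] F [ 1.62 -0.81 -1.94] gap 12.6
angle 33.2 radius 106.3
[[0.2, 0.1, 2.2], [0.0, 4.4, -6.4], [0.0, 4.9, -6.1], [0.0, 5.3, -5.7], [0.0, 5.7, -5.3], [0.0, 6.1, -4.9], [0.0, 6.4, -4.4], [0.0, 6.7, -3.9]]
```

Emit:
play_rows:
  deltas:
    - [[0, 0.004, -0.004], [0, 0, 0], 1]
    - [[0, 0.0045, -0.005], [0, 0, 0], 1]
    - [[0, 0.005, -0.005], [0, 0, 0], 1]
    - [[0, 0.005, -0.0045], [0, 0, 0], 1]
    - [[0, 0.0055, -0.0045], [0, 0, 0], 1]
    - [[0, 0.006, -0.004], [0, 0, 0], 1]
    - [[0, 0.006, -0.004], [0, 0, 0], 1]
    - [[0, 0, 0], [0, 0, 0], 1]

```text
time: 5.88
tool_pos: [611.1, -199.5, 144.9]
tcp_rot: [180.0, -0.3, 70.1]
ft_force: [-1.1, 1.8, 1.5]
finger_gap: 12.5
```

```bash
python3 - <<'E'
from h import *
st(); arc(60,90,8)
E
```

```text
5.88 [ 611.1 -199.5  144.9] [180.   -0.3  70.1] F [-1.09  1.84  1.49] gap 12.5
angle 61.1 radius 104.6
[[0.0, 4.1, -2.6], [0.0, 6.3, -2.8], [0.0, 6.4, -2.4], [0.0, 6.6, -2.0], [0.0, 6.7, -1.6], [0.0, 6.8, -1.1], [-0.0, 6.8, -0.7], [-0.0, 6.9, -0.2]]
```

Emit:
play_rows:
  deltas:
    - [[0, 0.006, -0.003], [0, 0, 0], 1]
    - [[0, 0.007, -0.003], [0, 0, 0], 1]
    - [[0, 0.0075, -0.0025], [0, 0, 0], 1]
    - [[0, 0.0075, -0.002], [0, 0, 0], 1]
    - [[0, 0.0075, -0.0015], [0, 0, 0], 1]
    - [[0, 0.0075, -0.001], [0, 0, 0], 1]
    - [[0, 0.006, -0.0003], [0, 0, 0], 1]
    - [[0, 0, 0], [0, 0, 0], 1]

```text
time: 6.88
tool_pos: [660.2, -217.2, 157.8]
tcp_rot: [-180.0, -0.3, 70.1]
ft_force: [0.6, 0.7, -0.0]
finger_gap: 12.6
```

```bash
python3 - <<'E'
from h import *
st(); arc(89,90,1)
im=eyes.snapshot("side")[...,::-1]; cv2.imwrite("pics/c5.png",cv2.resize(im[180:300,260:380],None,fx=4,fy=4,interpolation=cv2.INTER_CUBIC))
E
```

```text
6.88 [ 660.2 -217.2  157.8] [-180.    -0.3   70.1] F [ 0.61  0.72 -0.03] gap 12.6
angle 90.9 radius 104.6
[[0.0, -1.6, -0.4]]
```

View pics/c5.png

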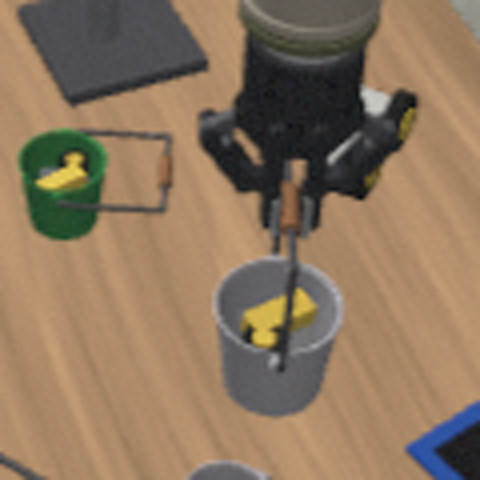

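The bail stands upright in the side crop: ear at (278,362), crossbar at (293,205), which matches vertical once perspective is allowed for. The pail stands on the bench. Next I lift it.

Emit:
play_rows:
  deltas:
    - [[0, -0.001, -0.002], [0, 0, 0], 1]
    - [[0, 0, -0.003], [0, 0, 0], 1]
    - [[0, 0, -0.005], [0, 0, 0], 1]
    - [[0, 0, -0.01], [0, 0, 0], 1]
    - [[0, 0, -0.015], [0, 0, 0], 1]
    - [[0, 0, -0.018], [0, 0, 0], 1]
    - [[0, 0, -0.018], [0, 0, 0], 1]
    - [[0, 0, -0.015], [0, 0, 0], 1]
  force: 60

```text
time: 7.92
tool_pos: [657.3, -217.0, 248.1]
tcp_rot: [-179.8, -0.3, 70.1]
ft_force: [0.6, -0.7, -3.6]
finger_gap: 12.0
```

Emit:
play_rows:
  deltas:
    - [[0, 0, -0.01], [0, 0, 0], 1]
    - [[0, 0, -0.005], [0, 0, 0], 1]
    - [[0, 0, 0], [0, 0, 0], 1]
    - [[0, 0, 0], [0, 0, 0], 1]
    - [[0, 0, 0], [0, 0, 0], 1]

```text
time: 8.55
tool_pos: [657.6, -217.1, 264.7]
tcp_rot: [-179.8, -0.3, 70.1]
ft_force: [0.2, -0.7, -4.1]
finger_gap: 12.2
```

```bash
python3 - <<'E'
from h import *
st(); s=r.sense()
plan((440,0,265),85,24,1)
E
```

```text
8.55 [ 657.6 -217.1  264.7] [-179.8   -0.3   70.1] F [ 0.23 -0.72 -4.11] gap 12.2
[[[0.0054,-0.0116,0.0001],[-0.0,-0.0,-0.011],1],[[0.0056,-0.0115,0.0001],[-0.0,-0.0,-0.011],1],[[0.0057,-0.0115,0.0001],[-0.0,-0.0,-0.011],1],[[0.0058,-0.0114,0.0],[-0.0,-0.0,-0.011],1],[[0.0059,-0.0114,0.0],[-0.0,-0.0,-0.011],1],[[0.006,-0.0113,0.0],[-0.0,-0.0,-0.011],1],[[0.0062,-0.0112,0.0],[-0.0,-0.0,-0.011],1],[[0.0063,-0.0112,0.0],[-0.0,-0.0,-0.011],1],[[0.0064,-0.0111,0.0],[-0.0,-0.0,-0.011],1],[[0.0065,-0.011,0.0],[-0.0,-0.0,-0.011],1],[[0.0066,-0.0109,0.0],[-0.0,-0.0,-0.011],1],[[0.0068,-0.0109,0.0],[-0.0,-0.0,-0.011],1],[[0.0069,-0.0108,0.0],[-0.0,-0.0,-0.011],1],[[0.007,-0.0107,0.0],[-0.0,-0.0,-0.011],1],[[0.0071,-0.0106,0.0],[-0.0,-0.0,-0.011],1],[[0.0072,-0.0106,0.0],[-0.0,-0.0,-0.011],1],[[0.0073,-0.0105,0.0],[-0.0,-0.0,-0.011],1],[[0.0075,-0.0104,0.0],[-0.0,-0.0,-0.011],1],[[0.0076,-0.0103,0.0],[-0.0,-0.0,-0.011],1],[[0.0077,-0.0102,0.0],[-0.0,-0.0,-0.011],1],[[0.0078,-0.0102,-0.0],[-0.0,-0.0,-0.011],1],[[0.0079,-0.0101,-0.0],[-0.0,-0.0,-0.011],1],[[0.008,-0.01,-0.0],[-0.0,-0.0,-0.011],1],[[0.0081,-0.0099,-0.0],[-0.0,-0.0,-0.011],1]]
```

Emit:
play_rows:
  deltas:
    - [[0.001, -0.002, 0], [0, 0, -0.005], 1]
    - [[0.002, -0.004, 0], [0, 0, -0.01], 1]
    - [[0.003, -0.006, 0], [0, 0, -0.012], 1]
    - [[0.004, -0.008, 0], [0, 0, -0.012], 1]
    - [[0.005, -0.01, 0], [0, 0, -0.012], 1]
    - [[0.006, -0.012, 0], [0, 0, -0.012], 1]
    - [[0.007, -0.013, 0], [0, 0, -0.012], 1]
    - [[0.008, -0.014, 0], [0, 0, -0.012], 1]

```text
time: 9.55
tool_pos: [598.1, -158.9, 264.4]
tcp_rot: [-179.7, -0.3, 75.5]
ft_force: [0.0, 0.6, -4.9]
finger_gap: 12.2
```

Emit:
play_rows:
  deltas:
    - [[0.009, -0.014, 0], [0, 0, -0.012], 1]
    - [[0.009, -0.014, 0], [0, 0, -0.012], 1]
    - [[0.01, -0.014, 0], [0, 0, -0.012], 1]
    - [[0.01, -0.014, 0], [0, 0, -0.012], 1]
    - [[0.011, -0.014, 0], [0, 0, -0.012], 1]
    - [[0.011, -0.013, 0], [0, 0, -0.012], 1]
    - [[0.012, -0.013, 0], [0, 0, -0.012], 1]
    - [[0.012, -0.013, 0], [0, 0, -0.012], 1]

```text
time: 10.55
tool_pos: [501.6, -47.4, 267.3]
tcp_rot: [179.9, -0.3, 81.5]
ft_force: [0.6, 0.5, -4.5]
finger_gap: 12.0
```

```bash
python3 - <<'E'
from h import *
st()
plan((450,163,265),93.2,12,1)
E
```

```text
10.55 [501.6 -47.4 267.3] [179.9  -0.3  81.5] F [ 0.57  0.48 -4.49] gap 12.0
[[[0.0167,-0.0069,0.0003],[0.0,-0.0,-0.017],1],[[0.0168,-0.0066,0.0003],[0.0,-0.0,-0.017],1],[[0.0169,-0.0063,0.0003],[0.0,-0.0,-0.017],1],[[0.017,-0.006,0.0003],[0.0,-0.0,-0.017],1],[[0.0171,-0.0057,0.0002],[0.0,-0.0,-0.017],1],[[0.0172,-0.0054,0.0002],[0.0,-0.0,-0.017],1],[[0.0173,-0.0051,0.0002],[0.0,-0.0,-0.017],1],[[0.0174,-0.0048,0.0002],[0.0,-0.0,-0.017],1],[[0.0175,-0.0045,0.0002],[0.0,-0.0,-0.017],1],[[0.0176,-0.0042,0.0002],[0.0,-0.0,-0.017],1],[[0.0176,-0.0039,0.0002],[0.0,-0.0,-0.017],1],[[0.0177,-0.0036,0.0002],[0.0,-0.0,-0.017],1]]
```

Emit:
play_rows:
  deltas:
    - [[0.014, -0.012, 0], [0, 0, -0.016], 1]
    - [[0.015, -0.011, 0], [0, 0, -0.017], 1]
    - [[0.016, -0.009, 0], [0, 0, -0.017], 1]
    - [[0.017, -0.007, 0], [0, 0, -0.017], 1]
    - [[0.018, -0.005, 0.0005], [0, 0, -0.017], 1]
    - [[0.018, -0.003, 0.0005], [0, 0, -0.017], 1]
    - [[0.018, -0.002, 0.0005], [0, 0, -0.017], 1]
    - [[0.018, -0.001, 0.0005], [0, 0, -0.017], 1]

```text
time: 11.55
tool_pos: [458.5, 101.1, 266.9]
tcp_rot: [179.7, -0.3, 89.8]
ft_force: [-0.4, 0.1, -4.0]
finger_gap: 11.9
```

```bash
python3 - <<'E'
from h import *
st()
plan((455,163,265),93.2,6,1)
E
```

```text
11.55 [458.5 101.1 266.9] [179.7  -0.3  89.8] F [-0.43  0.07 -3.99] gap 11.9
[[[0.0103,-0.0006,0.0004],[0.001,-0.001,-0.01],1],[[0.0103,-0.0005,0.0004],[0.001,-0.001,-0.01],1],[[0.0103,-0.0004,0.0004],[0.001,-0.001,-0.01],1],[[0.0103,-0.0003,0.0004],[0.001,-0.001,-0.01],1],[[0.0103,-0.0002,0.0003],[0.001,-0.001,-0.01],1],[[0.0103,-0.0001,0.0003],[0.001,-0.001,-0.01],1]]
```

Emit:
play_rows:
  deltas:
    - [[0.015, 0, 0], [0.001, 0, -0.012], 1]
    - [[0.012, 0, 0.0005], [0.001, 0, -0.01], 1]
    - [[0.009, 0, 0.0005], [0, 0, -0.009], 1]
    - [[0.006, 0, 0.0005], [0, 0, -0.007], 1]
    - [[0.004, 0, 0], [0, 0, -0.005], 1]
    - [[0.002, 0, 0], [0, 0, -0.003], 1]
    - [[0, 0, 0], [0, 0, 0], 1]
    - [[0, 0, 0], [0, 0, 0], 1]

```text
time: 12.55
tool_pos: [457.4, 152.7, 265.5]
tcp_rot: [179.8, -0.3, 92.7]
ft_force: [-0.8, 0.3, -5.4]
finger_gap: 12.2
```

```bash
python3 - <<'E'
from h import *
st()
im=eyes.snapshot("side")[...,::-1]; t=eyes.snapshot("top")[...,::-1]
f=lambda i,a,b:cv2.resize(i[b:b+100,a:a+100],None,fx=4,fy=4,interpolation=cv2.INTER_CUBIC)
cv2.imwrite("pics/c6.png",np.hstack([f(im,215,100),f(t,160,160)]))
st()
E
```

```text
12.55 [457.4 152.7 265.5] [179.8  -0.3  92.7] F [-0.82  0.27 -5.45] gap 12.2
12.65 [457.3 152.8 265.5] [179.8  -0.3  92.7] F [-1.18 -0.26 -4.91] gap 12.4
```

View pics/c6.png

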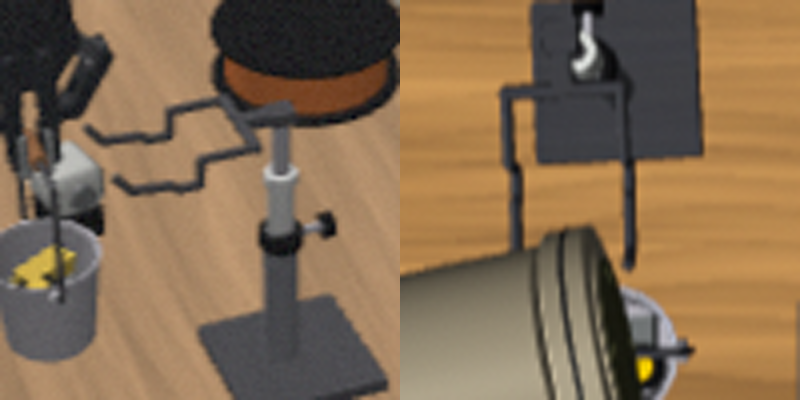

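```bash
python3 - <<'E'
from h import *
print("right wire end", onz("top",(232.5,247.5),282).round(1), "right tip",onz("top",((629-400)/4+160,265/4+160),258).round(1))
s=r.sense(); R=Ro.from_euler("xyz",s["tcp_rot"],degrees=True)
for tgt in((457,163.5,265.5),(564,169.5,265.5)): print((R.inv().apply(np.array(tgt)-s["tool_pos"])).round(1))
E
```

```text
right wire end [460.7  90.  282. ] right tip [512.8 130.9 258. ]
[10.7  0.2  0.1]
[ 11.7 107.3   0.4]
```

Emit:
play_rows:
  deltas:
    - [[0.002, 0, 0], [0, 0, -0.002], 1]
    - [[0.004, 0, 0], [0, 0, -0.003], 1]
    - [[0.004, 0, 0], [0, 0, -0.003], 1]
    - [[0.002, 0, 0], [0, 0, 0], 1]
    - [[0, 0.002, 0], [0, 0, 0], 1]
    - [[0, 0.004, 0], [0, 0, 0], 1]
    - [[0, 0.006, 0], [0, 0, 0], 1]
    - [[0, 0.008, 0], [0, 0, 0], 1]

```text
time: 13.65
tool_pos: [477.8, 166.7, 265.8]
tcp_rot: [179.8, -0.3, 93.2]
ft_force: [-0.3, 0.0, -3.9]
finger_gap: 11.9
```

```bash
python3 - <<'E'
from h import *
st()
s=r.sense(); R=Ro.from_euler("xyz",s["tcp_rot"],degrees=True)
print((R.inv().apply(np.array((564,171.5,265.5))-s["tool_pos"])).round(1))
E
```

```text
13.65 [477.8 166.7 265.8] [179.8  -0.3  93.2] F [-0.29  0.03 -3.95] gap 11.9
[ 0.  86.3  0.6]
```

Emit:
play_rows:
  deltas:
    - [[0, 0.009, 0], [0, 0, 0], 1]
    - [[0, 0.01, 0], [0, 0, 0], 1]
    - [[0, 0.01, 0], [0, 0, 0], 1]
    - [[0, 0.01, 0], [0, 0, 0], 1]
    - [[0, 0.009, 0], [0, 0, 0], 1]
    - [[0, 0.007, 0], [0, 0, 0], 1]
    - [[0, 0.005, 0], [0, 0, 0], 1]
    - [[0, 0.004, 0], [0, 0, 0], 1]

```text
time: 14.65
tool_pos: [547.0, 170.3, 265.4]
tcp_rot: [179.8, -0.3, 93.1]
ft_force: [0.1, -0.5, -4.4]
finger_gap: 11.8
```

```bash
python3 - <<'E'
from h import *
st()
s=r.sense(); R=Ro.from_euler("xyz",s["tcp_rot"],degrees=True)
print((R.inv().apply(np.array((564,171.5,265.5))-s["tool_pos"])).round(1))
E
```

```text
14.65 [547.  170.3 265.4] [179.8  -0.3  93.1] F [ 0.05 -0.47 -4.36] gap 11.8
[ 0.3 17.  -0.1]
```

Emit:
play_rows:
  deltas:
    - [[0, 0.004, 0], [0, 0, 0], 1]
    - [[0, 0.004, 0], [0, 0, 0], 1]
    - [[0, 0.003, 0], [0, 0, 0], 1]
    - [[0, 0.002, 0], [0, 0, 0], 1]
    - [[0, 0.001, 0], [0, 0, 0], 1]
    - [[0, 0, 0], [0, 0, 0], 1]
    - [[0, 0, 0], [0, 0, 0], 1]
    - [[0, 0, 0], [0, 0, 0], 1]

```text
time: 15.65
tool_pos: [561.7, 171.2, 265.5]
tcp_rot: [179.8, -0.3, 93.2]
ft_force: [-0.5, 0.4, -3.8]
finger_gap: 11.8
```

```bash
python3 - <<'E'
from h import *
st()
im=eyes.snapshot("side")[...,::-1]; t=eyes.snapshot("top")[...,::-1]
f=lambda i,a,b,w:cv2.resize(i[b:b+80,a:a+w],None,fx=5,fy=5,interpolation=cv2.INTER_CUBIC)
cv2.imwrite("pics/c7.png",np.hstack([f(im,225,100,80),f(t,175,160,75)]))
st()
E
```

```text
15.65 [561.7 171.2 265.5] [179.8  -0.3  93.2] F [-0.54  0.44 -3.84] gap 11.8
15.75 [561.7 171.1 265.5] [179.9  -0.3  93.2] F [ 0.16  0.37 -4.3 ] gap 11.7
```

View pics/c7.png

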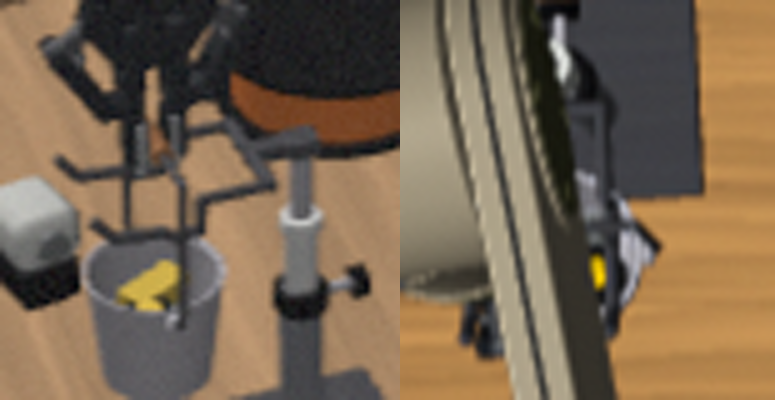

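The side crop shows the wire above the prongs, with the near leg at crop x≈183 and the notch's rear riser at x≈203. Allowing for parallax, the wire looks about 5 mm too far out, so I'll measure columns.

```bash
python3 - <<'E'
from h import *
g=eyes.snapshot("side").mean(2); 
for y in range(140,147): print(y,g[y,252:272].round().astype(int).tolist())
a=g[140:146,252:272].mean(0); print(a.round())
# projected columns: leg at wire (564+dx), near leg offset 54; riser at 80 out, offset 36
ux=np.array([np.cos(.056),np.sin(.056),0]); uy=np.array([-np.sin(.056),np.cos(.056),0])
m=np.array([657,172,0.])
for o,l,z in((93,-54,262),(98,-54,262),(80,-36,248),(93,-54,250),(80,-36,255)): print(o,l,z,proj("side",m-ux*o+uy*l+[0,0,z]).round(2))
E
```

```text
140 [133, 137, 138, 140, 138, 138, 139, 138, 107, 58, 98, 103, 75, 51, 45, 82, 90, 104, 126, 134]
141 [133, 138, 136, 138, 140, 138, 139, 137, 104, 59, 96, 103, 74, 49, 90, 132, 146, 142, 145, 141]
142 [128, 138, 137, 138, 137, 139, 141, 139, 104, 57, 95, 104, 73, 49, 96, 140, 151, 148, 149, 143]
143 [129, 134, 136, 137, 137, 141, 140, 141, 103, 58, 96, 101, 72, 48, 120, 148, 152, 152, 147, 145]
144 [125, 131, 135, 138, 137, 137, 141, 140, 104, 59, 92, 105, 70, 48, 121, 147, 149, 152, 148, 146]
145 [110, 107, 111, 106, 93, 87, 98, 117, 97, 59, 70, 74, 60, 48, 124, 148, 151, 152, 150, 146]
146 [71, 71, 66, 64, 56, 53, 56, 70, 65, 52, 53, 54, 52, 49, 123, 149, 149, 149, 152, 149]
[126. 131. 132. 133. 130. 130. 133. 135. 103.  58.  91.  98.  71.  49.
  99. 133. 140. 141. 144. 143.]
93 -54 262 [262.88 143.86]
98 -54 262 [261.3  144.22]
80 -36 248 [265.1 143.6]
93 -54 250 [263.02 147.19]
80 -36 255 [265.03 141.68]
```

```bash
python3 - <<'E'
from h import *
print("wire right end",onz("top",(227,209),280).round(1),"prong right",onz("top",(215.2,200),238).round(1))
t=eyes.snapshot("top"); print(t.mean(2)[203:213,208:232].round().astype(int))
E
```

```text
wire right end [554.5 104.9 280. ] prong right [580.5 139.9 238. ]
[[ 48  40  48  81 115 104  97  82  63  44  45 110 141 130 119 136 139 138
  138 138 138 139 138 138]
 [ 57  46  47  58  82  70  67  62  57  50  47  69  80  88  73  97 131 134
  134 132 133 132 133 133]
 [ 61  48  46  49  62  63  62  60  61  60  60  70  72  76  48  43 103 133
  135 134 134 134 134 134]
 [ 54  48  45  48  63  79  77  60  63  56  58 133 133 120  87  32  54 107
  137 139 138 138 138 138]
 [ 46  48  47  47  70  97  97  71  59  44  54 171 170 147 152  72  31  59
  112 138 142 142 142 141]
 [ 47  47  46  48  61  79  78  64  54  37  51 174 175 158 181 125  75  30
   57 114 142 143 142 143]
 [ 47  47  47  47  43  33  32  37  60  45  52 174 177 169 182 160 146  56
   32  98 139 143 141 141]
 [ 47  47  48  48  44  31  30  34  65  52  53 168 176 166 180 168 173  94
   62 120 138 138 138 135]
 [ 47  47  47  46  52  84  93  73  70  55  44 133 172 163 177 162 165 113
  107 131 134 134 133 129]
 [ 47  47  47  46  55 104 135 107  76  55  32  73 146 165 181 143 138 110
  126 130 130 131 130 127]]
```

Emit:
play_rows:
  deltas:
    - [[0, 0.001, 0.001], [0, 0, 0], 1]
    - [[0, 0.0015, 0.002], [0, 0, 0], 1]
    - [[0, 0.001, 0.003], [0, 0, 0], 1]
    - [[0, 0, 0.003], [0, 0, 0], 1]
    - [[0, 0, 0.003], [0, 0, 0], 1]
    - [[0, 0, 0.002], [0, 0, 0], 1]
    - [[0, 0, 0.001], [0, 0, 0], 1]
    - [[0, 0, 0], [0, 0, 0], 1]

```text
time: 16.85
tool_pos: [565.3, 171.4, 249.0]
tcp_rot: [179.9, -0.3, 93.2]
ft_force: [0.6, 0.1, -4.1]
finger_gap: 11.9
```

Emit:
play_rows:
  deltas:
    - [[0, 0, 0.001], [0, 0, 0], 1]
    - [[0, 0, 0.002], [0, 0, 0], 1]
    - [[0, 0, 0.002], [0, 0, 0], 1]
    - [[0, 0, 0.002], [0, 0, 0], 1]
    - [[0, 0, 0.001], [0, 0, 0], 1]
    - [[0, 0, 0.001], [0, 0, 0], 1]
    - [[0, 0, 0], [0, 0, 0], 1]

```text
time: 17.73
tool_pos: [565.4, 171.5, 239.5]
tcp_rot: [179.9, -0.3, 93.2]
ft_force: [-0.3, 0.4, -4.2]
finger_gap: 12.2
```

```bash
python3 - <<'E'
from h import *
g=eyes.snapshot("side").mean(2); 
for y in range(139,152,1): print(y,g[y,252:272].round().astype(int).tolist())
st()
E
```

```text
139 [56, 26, 78, 91, 85, 73, 63, 77, 74, 83, 112, 124, 102, 76, 63, 60, 50, 52, 52, 65]
140 [64, 48, 82, 91, 88, 118, 120, 97, 88, 83, 120, 115, 76, 51, 47, 80, 89, 104, 127, 129]
141 [67, 61, 86, 94, 105, 128, 138, 107, 80, 81, 121, 114, 72, 48, 94, 130, 143, 142, 146, 139]
142 [79, 75, 117, 133, 134, 137, 141, 138, 111, 90, 104, 101, 72, 49, 97, 141, 152, 152, 146, 143]
143 [80, 78, 120, 139, 136, 138, 141, 142, 135, 103, 85, 76, 56, 52, 120, 147, 150, 149, 145, 146]
144 [87, 65, 117, 135, 138, 139, 139, 142, 140, 113, 77, 53, 52, 47, 121, 148, 151, 151, 148, 146]
145 [90, 60, 98, 104, 94, 86, 99, 117, 119, 110, 76, 49, 50, 47, 119, 146, 148, 150, 151, 147]
146 [70, 61, 66, 62, 57, 54, 60, 69, 77, 70, 58, 54, 53, 48, 120, 144, 148, 150, 150, 146]
147 [54, 52, 50, 49, 61, 65, 59, 49, 54, 51, 45, 45, 73, 116, 141, 147, 150, 152, 152, 150]
148 [61, 41, 103, 125, 127, 127, 115, 95, 87, 114, 91, 44, 111, 140, 147, 147, 148, 147, 152, 148]
149 [95, 55, 91, 126, 134, 135, 135, 134, 133, 140, 97, 46, 118, 145, 146, 148, 145, 147, 150, 152]
150 [105, 68, 90, 125, 132, 133, 137, 139, 137, 139, 104, 54, 96, 137, 147, 149, 149, 145, 147, 147]
151 [111, 70, 94, 129, 147, 153, 154, 156, 157, 156, 113, 57, 97, 136, 149, 150, 149, 147, 147, 148]
17.77 [565.5 171.5 239.6] [179.9  -0.3  93.2] F [ 0.22  0.5  -4.3 ] gap 11.5
```

Emit:
play_rows:
  deltas:
    - [[0, 0, 0.001], [0, 0, 0], 1]
    - [[0, 0, 0.001], [0, 0, 0], 1]
    - [[0, 0, 0.001], [0, 0, 0], 1]
    - [[0, 0, 0.001], [0, 0, 0], 1]
    - [[0, 0, 0], [0, 0, 0], 1]

```text
time: 18.4
tool_pos: [565.5, 171.5, 235.4]
tcp_rot: [179.9, -0.3, 93.2]
ft_force: [0.6, -0.1, -4.5]
finger_gap: 12.1
```

Emit:
play_rows:
  deltas:
    - [[0, -0.0005, 0.001], [0, 0, 0], 1]
    - [[0, 0, 0.001], [0, 0, 0], 1]
    - [[0, 0, 0.001], [0, 0, 0], 1]
    - [[0, 0, 0.001], [0, 0, 0], 1]
    - [[0, 0, 0], [0, 0, 0], 1]

```text
time: 19.02
tool_pos: [565.0, 171.5, 231.2]
tcp_rot: [179.9, -0.3, 93.2]
ft_force: [-0.2, -0.0, -5.2]
finger_gap: 12.2
```

Emit:
play_rows:
  deltas:
    - [[0, 0, 0.001], [0, 0, 0], 1]
    - [[0, 0, 0.001], [0, 0, 0], 1]
    - [[0, 0, 0], [0, 0, 0], 1]
    - [[0, 0, 0], [0, 0, 0], 1]

```text
time: 19.52
tool_pos: [565.1, 171.5, 229.1]
tcp_rot: [179.8, -0.3, 93.2]
ft_force: [-0.1, 0.5, -5.1]
finger_gap: 12.0
```

Emit:
play_rows:
  deltas:
    - [[0, 0, 0.001], [0, 0, 0], 1]
    - [[0, 0, 0.001], [0, 0, 0], 1]
    - [[0, 0, 0.001], [0, 0, 0], 1]
    - [[0, 0, 0], [0, 0, 0], 1]

```text
time: 20.02
tool_pos: [565.1, 171.5, 226.0]
tcp_rot: [179.8, -0.3, 93.2]
ft_force: [-0.6, -0.1, -4.4]
finger_gap: 11.9
```

```bash
python3 - <<'E'
from h import *
st()
E
```

```text
20.02 [565.1 171.5 226. ] [179.8  -0.3  93.2] F [-0.61 -0.11 -4.37] gap 11.9
```

Emit:
play_rows:
  deltas:
    - [[0, 0, 0.001], [0, 0, 0], 1]
    - [[0, 0, 0.001], [0, 0, 0], 1]
    - [[0, 0, 0.001], [0, 0, 0], 1]
    - [[0, 0, 0], [0, 0, 0], 1]

```text
time: 20.52
tool_pos: [565.4, 171.6, 224.0]
tcp_rot: [179.8, -0.3, 93.2]
ft_force: [-2.1, -1.1, -1.6]
finger_gap: 12.0
```

Contact at tool z of about 225, with a slight backward x force. I'll check the seat.

```bash
python3 - <<'E'
from h import *
im=eyes.snapshot("side")[...,::-1]
cv2.imwrite("pics/c8.png",cv2.resize(im[110:170,230:300],None,fx=9,fy=9,interpolation=cv2.INTER_CUBIC))
st()
E
```

```text
20.57 [565.5 171.6 224.1] [179.8  -0.3  93.2] F [-2.22 -0.32 -0.02] gap 12.2
```

View pics/c8.png

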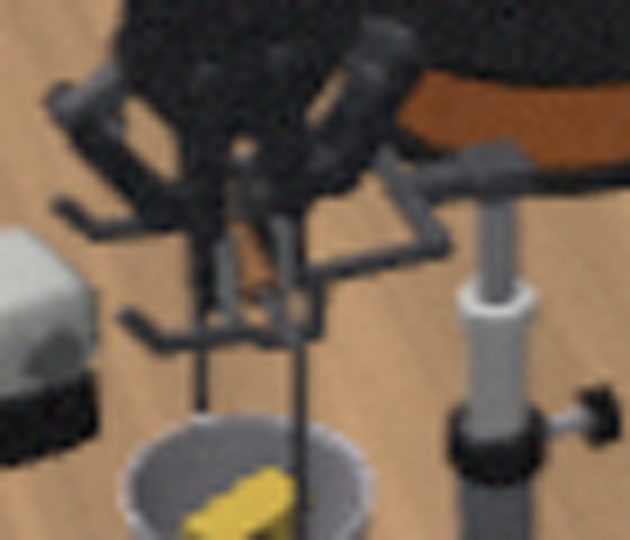

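The side crop shows the near leg at (300,400) just ahead of the riser at (315,310), and the wire at the notch floor. The pail's weight is nearly off the wrist. I'll ease the sideways force before opening.

Emit:
play_rows:
  deltas:
    - [[0, -0.0005, 0], [0, 0, 0], 1]
    - [[0, -0.0005, 0], [0, 0, 0], 1]
    - [[0, 0, 0], [0, 0, 0], 1]
    - [[0, 0, 0], [0, 0, 0], 1]

```text
time: 21.08
tool_pos: [565.2, 171.6, 224.6]
tcp_rot: [179.6, -0.3, 93.2]
ft_force: [0.5, 0.6, -1.3]
finger_gap: 12.4
```

```bash
python3 - <<'E'
from h import *
for i in range(3): st(); eyes.snapshot("side")
E
```

```text
21.07 [565.2 171.6 224.6] [179.6  -0.3  93.2] F [ 0.47  0.63 -1.26] gap 12.4
21.12 [565.2 171.6 224.6] [179.6  -0.3  93.2] F [ 0.76 -1.3  -1.73] gap 11.9
21.18 [565.2 171.6 224.5] [179.6  -0.3  93.1] F [ 1.75  0.71 -1.13] gap 12.2
```

Emit:
play_rows:
  deltas:
    - [[0, 0, 0.001], [0, 0, 0], 1]
    - [[0, -0.0002, 0.001], [0, 0, 0], 1]
    - [[0, 0, 0.0003], [0, 0, 0], 1]

```text
time: 21.6
tool_pos: [565.2, 171.6, 222.7]
tcp_rot: [179.6, -0.3, 93.1]
ft_force: [0.1, 0.3, 1.3]
finger_gap: 11.9
```

```bash
python3 - <<'E'
from h import *
for i in range(3): st(); eyes.snapshot("side")
E
```

```text
21.6 [565.2 171.6 222.7] [179.6  -0.3  93.1] F [0.1  0.32 1.32] gap 11.9
21.65 [565.2 171.6 222.7] [179.6  -0.3  93.1] F [-0.08 -0.4   1.19] gap 11.6
21.7 [565.2 171.6 222.7] [179.6  -0.3  93.1] F [-0.9  -1.18 -0.15] gap 11.9
```

Emit:
play_rows:
  deltas:
    - [[0, 0, -0.0002], [0, 0, 0], 1]
    - [[0, 0, 0], [0, 0, 0], 0.82]
    - [[0, 0, 0], [0, 0, 0], 0.8]
    - [[0, 0, 0], [0, 0, 0], 0.76]
    - [[0, 0, 0], [0, 0, 0], 0.72]
    - [[0, 0, 0], [0, 0, 0], 0.7]
  force: 20

```text
time: 22.5
tool_pos: [565.2, 171.8, 222.9]
tcp_rot: [179.6, -0.3, 93.2]
ft_force: [1.2, 0.2, -0.4]
finger_gap: 25.5
```

```bash
python3 - <<'E'
from h import *
st(); im=eyes.snapshot("side")[...,::-1]
cv2.imwrite("pics/c9.png",cv2.resize(im[110:180,230:300],None,fx=8,fy=8,interpolation=cv2.INTER_CUBIC))
st()
E
```

```text
22.5 [565.2 171.8 222.9] [179.6  -0.3  93.2] F [ 1.15  0.21 -0.36] gap 25.5
22.55 [565.2 171.8 222.9] [179.6  -0.3  93.2] F [ 0.43  0.11 -0.01] gap 25.4
```

View pics/c9.png

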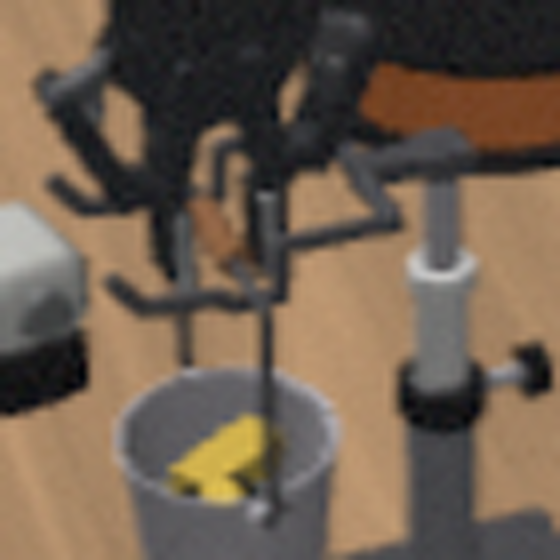

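The side crop shows the pail hanging with the wire on both prongs. The fingers are at (182,260) and (268,225), clear of the tube at (215,230). I'll retract straight up.

Emit:
play_rows:
  deltas:
    - [[0, 0, 0], [0, 0, 0], 0.66]
    - [[0, 0, -0.002], [0, 0, 0], 0.64]
    - [[0, 0, -0.004], [0, 0, 0], 0.64]
    - [[0, 0, -0.006], [0, 0, 0], 0.64]
    - [[0, 0, -0.01], [0, 0, 0], 0.64]
    - [[0, 0, -0.012], [0, 0, 0], 0.64]
    - [[0, 0, -0.02], [0, 0, 0], 0.64]
    - [[0, 0, -0.02], [0, 0, 0], 0.64]

```text
time: 23.55
tool_pos: [564.3, 171.2, 301.5]
tcp_rot: [179.6, -0.3, 93.2]
ft_force: [-0.5, 0.0, -0.6]
finger_gap: 30.8
```

Emit:
play_rows:
  deltas:
    - [[0, 0, -0.025], [0, 0, 0], 0.64]
    - [[0, -0.02, -0.025], [0, 0, 0], 0.64]
    - [[0, -0.04, -0.02], [0, 0, 0], 0.64]
    - [[0, -0.05, -0.01], [0, 0, 0], 0.64]
    - [[0, -0.05, 0], [0, 0, 0], 0.64]
    - [[0, -0.03, 0], [0, 0, 0], 0.64]
    - [[0, 0, 0], [0, 0, 0], 0.64]
    - [[0, 0, 0], [0, 0, 0], 0.64]

```text
time: 24.55
tool_pos: [370.2, 160.0, 397.2]
tcp_rot: [178.6, -0.6, 93.1]
ft_force: [0.2, 0.1, 0.6]
finger_gap: 31.1
```

```bash
python3 - <<'E'
from h import *
st()
f=lambda i,a,b:cv2.resize(i[b:b+80,a:a+75],None,fx=5,fy=5,interpolation=cv2.INTER_CUBIC)
ims=[]
for k in range(2):
    im=eyes.snapshot("side")[...,::-1]; t=eyes.snapshot("top")[...,::-1]; ims.append(im)
    for _ in range(3): eyes.snapshot("top")
print("side frame diff in stand box",np.abs(ims[0][100:200,225:310].astype(int)-ims[1][100:200,225:310]).mean().round(2))
cv2.imwrite("pics/c10.png",np.hstack([f(im,230,115),f(t,175,155)])); st()
E
```

```text
24.55 [370.2 160.  397.2] [178.6  -0.6  93.1] F [0.22 0.11 0.6 ] gap 31.1
side frame diff in stand box 2.01
25.05 [370.  160.  395.8] [178.7  -0.5  93.1] F [0.87 0.09 0.84] gap 30.8
```

View pics/c10.png

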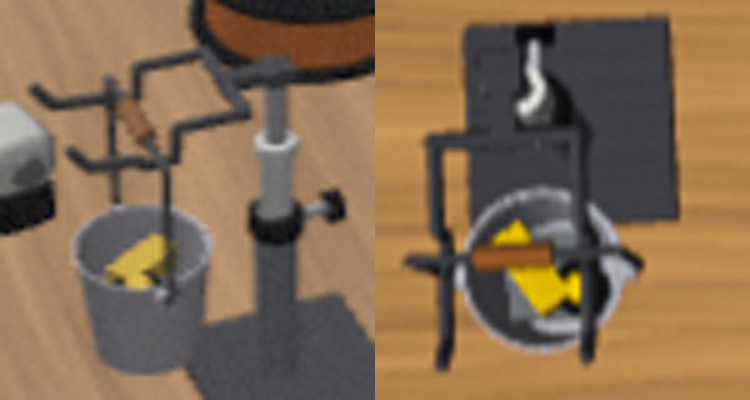

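The wire lies across both prongs in the notches just ahead of the risers. The tube, at top crop (512,257), sits between the prongs at (443) and (590), the pail hangs upright, and the gripper is clear.

```bash
python3 - <<'E'
from h import *
st(); print(r.hand_in())
E
```

```text
25.05 [370.  160.  395.8] [178.7  -0.5  93.1] F [0.87 0.09 0.84] gap 30.8
the job is handed in; nothing more can be done
None
```

The large grey pail is hanging on the weighing stand. I swung its bail upright on the bench, lifted the pail by the wooden tube, and carried it in from the front of the stand. I lowered it in 1 mm steps and first felt the prongs with the tool tip about 225 mm up, which puts the wire at about 242 mm. I opened the fingers only once the wrist carried almost none of the weight; by the wrist readings the scale took about 5 N at most. I handed in at 25 s.

- **Seating:** The last side and top pictures show the wire in the notches on both prongs, the tube between them and the pail upright. The gripper was well clear, and I saw nothing else disturbed.
- **Stillness:** Two side pictures about 0.25 s apart differed by only 2 grey levels on average around the stand. I had no other measure of swing.
- **Disagreements:** The stand's foot centre measured about 10 mm off the mast axis, so I aimed by the prongs and mast instead. About 2 N of sideways force appeared at first contact. I eased it off before letting go.

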